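# Feel for the sunken release key and open the cup-label printer

## Robot

A 6-joint arm with a two-finger parallel gripper is mounted at the origin on a cart in front of the work surface, level with it; the furniture and walls round the work are solid. World frame = base frame: x ahead of the robot, y to its left, z up, the work surface at z = 0. Lengths are in m, angles in rad, forces in N, time in s.
With the tool pointing down it reaches from about 0.35 to 0.775 m from the base axis. Payload 5.5 kg.
Tool frame: the origin (TCP) lies at the very end of the fingers, on their centre line; the grasp point (between the pads) lies env.hold_point_z behind it (env.hold_point_z is the distance from the TCP to the grasp point, in m); z points along the fingers, y is the line along which they close (so a half turn about z gives the same grasp; the last joint's range is limited). The gripper opens to 85 mm and grips with 20 to 120 N. Pads are 22 mm wide; open, the fingers measure 114 mm over their backs; the gripper's body (76 mm by 85 mm) begins 54 mm behind the grasp point. The pads swing forward as they close: fully open they stand 13 mm farther back than shut.
Start: joints at [1.009, 0.313, 0.046, 1.304, 0, 1.431], TCP at [0.235, 0.525, 0.231] pointing down, gripper open.
Joint ranges: [-2.76, 2.76], [-0.86, 1.69], [-1.03, 1.26], [-2.2, 2.34], [-1.47, 1.5], [-3.14, 3.14]. Speed limits (rad/s): [2.57, 2.57, 3.14, 3.14, 3.14, 3.14].

## Interface

Orientations are given as a unit quaternion [w, x, y, z].
In Python, from workcell import env gives the robot as it stands.
- The arm moves only by the tool carry_out, never from a script. Its argument "steps" is a list of rows, each a list of 3 entries, a list of its own where there are three numbers: the turn, a rotation vector about the tool's x, y, z in degrees, then the shift along the tool's x, y, z in cm, then the closure in counts, from 0 (fully open) to 255 (shut). A call has exactly 8 rows; each row is the pose to reach, as a shift and turn from the pose commanded when the call began, along the tool's axes at that moment; what a row does not reach only later rows make up. A row lasts 1/8 s, in which the tool goes at most 62.5 mm and 10.7 degrees, less where a joint would pass 70% of its speed; a pose out of reach is approached as far as the arm can. A call with a gripper value outside its range is refused whole. The fingers move at their own pace and stop on an object; "force" is the grip in N (left out, the last holds). Time passes only in rows, so rows that repeat a pose let the fingers close, or fill a call up. It gives the time, the measured TCP pose, the force, the opening and the grip force at its end, in the units of the state.
- env.get_state(): the state, without advancing time (a new reading comes with each control period).
- env.read_camera(name): name is "scene" or "top"; returns (picture, depth): 480x640x3 uint8, red, green, blue; 480x640 float32, m along the optical axis (not along the pixel's ray), 0 where there is no reading.
- env.get_calibration(name): a dict with "fx", "fy", "cx", "cy" (pixels), "D" ([k1, k2, p1, p2, k3] as OpenCV has them; the pictures are not rectified), "origin" and "orientation" of the camera in the world. Camera axes: x right, y up, looking along -z (the intrinsics and any distortion apply to the point x, -y, -z); pixel columns grow to the right and rows downward; lengths in m; the calibration is good to about 2 mm. A picture is of the moment at which its call begins. get_calibration takes no time and is no camera call.
- env.hand_in(): hands the job in; it is judged then, once.
The state is a dict: "clock": time; "joint_pos": joint angles; "qvel": joint speeds; "tau": joint torques, N m; "tcp_pos": TCP position; "orientation": TCP orientation; "wrist_force": force on the tool from outside, world axes, zero at the start; "ft_torque": the same for the moment, N m; "finger_gap": finger opening in m; "grip_force": force on a finger pad.
Only numpy, scipy, OpenCV 4.12 (cv2) and the standard library are available. Lean on these libraries where they do the work, as an engineer would, in place of code of your own. Each camera call takes 0.05 s, during which the arm holds its last target. There are 200 camera calls.

## Task

The cup-label printer on the counter has run out of labels: open its cover all the way so that a new roll can be dropped in. The release key is sunk in a notch somewhere along the black finger channel in front of the cover, so feel for it along the channel with shut fingertips and press it down until the cover springs up part way, then push the cover back with the fingers as far as it goes and take the hand away. Nothing is to be picked up or forced, and the spare rolls and the mug stay where they stand.

Things in the scene. Friction and masses are not known exactly. Their poses are not given: they have to be found in the camera images.
- printer: Grey cup-label printer fixed to the counter, 205 (x) x 256 (y) x 124 mm high. Origin: centre of its underside. x points from its front (robot's side) to its rear, y along its width, z up. From the front: bezel 14 mm thick, top z 124, steel strip on its rear lip; black open finger channel; cover (top z 118 when shut) over the roll bay. The channel's back wall stops at z 104.
- channel (a point): Middle of the finger channel's floor, at x -70, z 92 mm of the printer; same axes as the printer. The channel is open above, 36 mm wide (x), 232 long (y), between end blocks with tops 26 above the floor. The floor is flat but for the notch and its two ribs (see key).
- key (a joint): Release key, rad: 0 at rest, stop 0.24, frees the cover at about 0.11. Its sprung pad (53 x 32 mm, top 8 below the channel floor) fills the notch; it yields 3 to 5 mm under a finger, at 3 to 7 N. The notch (56 long in y, full channel width) has its middle 0 to 30 either side of channel, not measured. Ribs 4 thick, 5 high cross the floor at its ends (64 over both): a swept finger bumps on one.
- cover (a joint): Angle of the cover, rad: 0 shut, 1.70 open against its stop, leaning slightly back. The catch holds it shut. Once freed, a spring lifts it to about 0.9 to 1.1 if no hand is above it; from there it is nearly balanced, moves with 1 to 3 N at its front edge and stays about where it is left.
- cover_hinge (a point): Middle of the cover's hinge axis, which runs along the printer's y, at x 72, z 110 mm of the printer.
- cover_edge (a point): Middle of the cover's front edge, 123 mm from the hinge axis (2 mm above it when shut), at mid thickness; moves with the cover. The cover is a grey plate 252 mm wide (y), 12 thick, edges rounded. Under it, 12 to 22 mm behind the edge, hangs a keeper lip 15 deep and 130 wide in the middle; beyond that width the underside is plain.
- till_roll_1: Spare white paper roll, 61 mm across, 79 high, standing loose at the printer's right (-y) side. Origin: centre of its underside.
- till_roll_2: Spare white paper roll, 56 mm across, 79 high, standing loose at the printer's right (-y) side, behind the other one. Origin: centre of its underside.
- mug_1: Small green and white mug, 65 x 91 x 55 mm high with its handle, standing loose at the printer's left (+y) side. Origin: centre of its underside.

How it is judged:
On the way, in this order (a step that is already met when the one before it is completed fails the run):
1. the release key is pressed down in its notch (value of joint key above 0.1 rad and value of joint cover below 1 rad), for 0.05 s.
2. the cover is pushed fully open (value of joint cover above 1.5 rad), for 0.1 s.
At the end, for the whole second after the job is handed in: The cover stands open at more than 1.5 rad (of 1.7) and at rest, the key is back up (under 0.05 rad), and the two rolls and the mug stand within 20 mm of where they were (value of joint cover above 1.5 rad and velocity of joint cover between -0.05 and 0.05 rad/s and value of joint key below 0.05 rad and distance of each of till_roll_1, till_roll_2, mug_1 from where it was at the start of the episode below 0.02 m); the robot touches nothing.
It fails at once if a spare roll is lifted, knocked over or shifted by more than 20 mm (distance of any of till_roll_1, till_roll_2 from where it was at the start of the episode above 0.02 m).
It fails at once if the mug is lifted, knocked over or shifted by more than 20 mm (distance of mug_1 from where it was at the start of the episode above 0.02 m).
It fails at once if the fingers force something with more than 60 N (contact force between the fingers and anything else above 60 N).
It also fails if it takes over 48 s, if anything falls off the work surface, if the arm or the gripper's body presses on something with over 40 N, if the wrist force passes 120 N, or if a joint passes its speed limit or range.

## Working session

There is one attempt and no reset: what is moved stays moved. The work goes in short steps, Python scripts to look and compute and a tool call to move; the robot and the scene stay as the last step left them, time stands still between calls to the robot, and variables do not carry over. Pictures are saved under pics/ and viewed, at most 10 in all, crops included, and the job is handed in when it is done.

Besides the shell and the picture viewer there is one more tool, called by a JSON object that holds its "op" and its "data", one argument or row to a line. carry_out: Moves the arm, as the interface text tells. Its arguments: {"type":"object","properties":{"steps":{"type":"array","items":{"type":"array"}},"force":{"type":"number"}},"required":["steps"]}

```bash
mkdir -p pics
cat > h.py <<'E'
import numpy as np, cv2
from scipy.spatial.transform import Rotation as R
from workcell import env
def q2R(q): return R.from_quat([q[1],q[2],q[3],q[0]])
def cloud(name):
    im,d=env.read_camera(name); c=env.get_calibration(name)
    K=np.array([[c['fx'],0,c['cx']],[0,c['fy'],c['cy']],[0,0,1]])
    v,u=np.mgrid[0:480,0:640]
    p=cv2.undistortPoints(np.stack([u,v],-1).reshape(-1,1,2).astype(np.float64),K,np.array(c['D'])).reshape(480,640,2)
    P=np.stack([p[...,0]*d,-p[...,1]*d,-d],-1)
    W=q2R(c['orientation']).apply(P.reshape(-1,3)).reshape(480,640,3)+np.array(c['origin'])
    W[d==0]=np.nan
    return im,W
E
python3 - <<'E'
from h import *
for n in("scene","top"):
    im,W=cloud(n); cv2.imwrite(f"pics/{n}0.png",im[...,::-1]); np.save(f"{n}0.npy",W)
    print(n,env.get_calibration(n)['origin'])
s=env.get_state();print(s,env.hold_point_z)
E
```

```text
scene [-0.02423804 -0.48201097  0.45450048]
top [0.48644948 0.01914135 1.01861347]
{'clock': 0.1, 'joint_pos': array([1.00939153e+00, 3.13934921e-01, 4.50905994e-02, 1.30360026e+00,
       7.72035348e-05, 1.43118712e+00]), 'qvel': array([ 1.34865073e-03, -1.52413021e-03,  8.12173354e-04,  3.79320491e-05,
        1.08508355e-03,  1.29430499e-03]), 'tau': array([ 2.74660189e-03, -4.81724346e+01,  2.99245155e+01,  1.27028799e-02,
       -6.74884404e-05, -1.62009098e-05]), 'tcp_pos': array([0.23515337, 0.52422058, 0.23049176]), 'orientation': array([-3.19238162e-04,  2.09337844e-01,  9.77843028e-01, -7.60763211e-04]), 'wrist_force': array([-0.4705171 ,  0.93272209, -0.09472679]), 'ft_torque': array([-0.0338429 , -0.01965807, -0.01806687]), 'grip_force': 0.0, 'finger_gap': 0.08553966260275117} 0.0187
```

View pics/scene0.png

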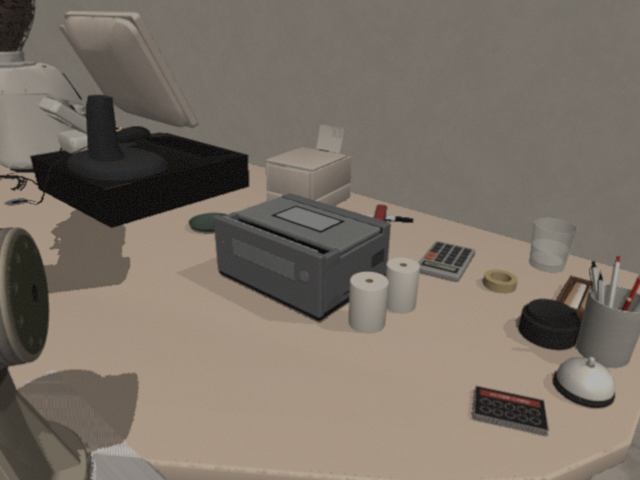

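View pics/top0.png

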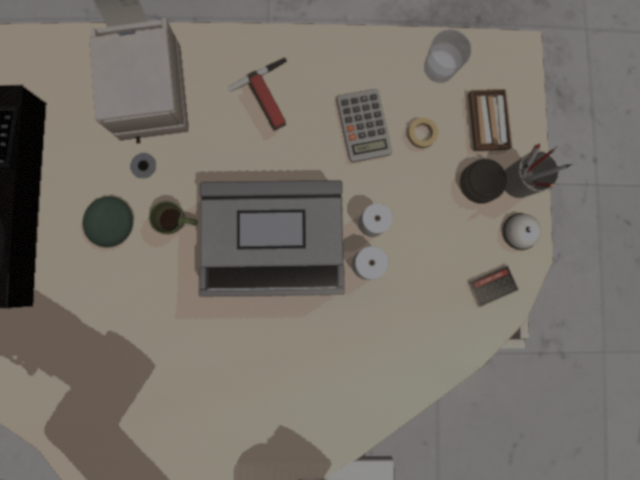

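The scene view shows the printer at about (300,250) px, with the two rolls at (368,300) and (402,285). In the top view the printer spans columns 199–344 and rows 180–297, and the black channel lies at rows 266–288. The mug is at (168,217), and the rolls are at (371,263) and (376,219).

Run:
```python
from h import *
W=np.load("top0.npy");im=cv2.imread("pics/top0.png")
m=np.zeros((480,640),bool);m[170:305,190:350]=1
z=W[...,2]
top=m&(z>0.108)&(z<0.13)
r=cv2.minAreaRect(W[top][:,:2].astype(np.float32));print("top rect",r,np.percentile(z[top],[5,50,95]))
c=np.array(cv2.boxPoints(r));print(c)
ch=m&(im.max(2)<45)&(z>0.06)&(z<0.105)
n,l,st,ce=cv2.connectedComponentsWithStats(ch.astype(np.uint8))
for k in np.argsort(-st[1:,4])[:3]+1:
    print(st[k],cv2.minAreaRect(W[l==k][:,:2].astype(np.float32)),np.median(W[l==k],0))
# profiles along columns & z along channel
for col in (215,270,330): print(col,[(row,round(W[row,col,0],3),round(z[row,col],3)) for row in range(258,302,3)])
for row in (272,277,282): print(row,[(round(W[row,c,1],3),round(z[row,c]*1000)) for c in range(200,346,4)])
```

```text
top rect ((0.5721436738967896, 0.07940442115068436), (0.20581693947315216, 0.25649353861808777), 1.4111740589141846) [0.11503211 0.11823616 0.12336494]
[[ 0.46610808  0.20507796]
 [ 0.47242475 -0.0513378 ]
 [ 0.67817926 -0.04626912]
 [ 0.6718626   0.21014664]]
[ 207  266  130   21 2097] ((0.5039420127868652, 0.07803934812545776), (0.03382260352373123, 0.23239637911319733), 1.9856860637664795) [0.50597632 0.09334542 0.09159877]
215 [(258, np.float64(0.534), np.float64(0.118)), (261, np.float64(nan), np.float64(nan)), (264, np.float64(0.523), np.float64(0.123)), (267, np.float64(0.519), np.float64(0.106)), (270, np.float64(0.514), np.float64(0.092)), (273, np.float64(0.508), np.float64(0.094)), (276, np.float64(0.503), np.float64(0.093)), (279, np.float64(0.498), np.float64(0.093)), (282, np.float64(0.492), np.float64(0.093)), (285, np.float64(0.487), np.float64(0.09)), (288, np.float64(0.481), np.float64(0.092)), (291, np.float64(0.476), np.float64(0.122)), (294, np.float64(0.471), np.float64(0.123)), (297, np.float64(0.463), np.float64(-0.0)), (300, np.float64(0.457), np.float64(0.00
[... 3478 characters left out ...]
at64(0.143), 91), (np.float64(0.135), 93), (np.float64(0.128), 91), (np.float64(0.121), 90), (np.float64(0.114), 92), (np.float64(0.106), 94), (np.float64(0.099), 93), (np.float64(0.093), 83), (np.float64(0.086), 80), (np.float64(0.078), 82), (np.float64(0.071), 85), (np.float64(0.064), 86), (np.float64(0.056), 87), (np.float64(0.049), 83), (np.float64(0.042), 60), (np.float64(0.034), 93), (np.float64(0.027), 93), (np.float64(0.02), 92), (np.float64(0.013), 88), (np.float64(0.006), 91), (np.float64(-0.002), 92), (np.float64(-0.009), 93), (np.float64(-0.016), 91), (np.float64(-0.023), 91), (np.float64(-0.03), 94), (np.float64(-0.038), 91), (np.float64(-0.043), 116), (np.float64(-0.051), 113)]
```

```bash
cat >> h.py <<'E'
C=np.array([.5721,.0794,0]); ex=np.array([.9997,.0246,0]); ey=np.array([-.0246,.9997,0]); ez=np.array([0,0,1.])
def pr(x,y,z): return C+(x*ex+y*ey+z*ez)/1000   # printer mm -> world m
def toolR(tilt=0):  # tool y along printer y; tilt>0 deg: tip swings towards the rear (+x)
    zt=np.sin(np.radians(tilt))*ex-np.cos(np.radians(tilt))*ez
    return R.from_matrix(np.stack([np.cross(ey,zt),ey,zt],1))
def plan(p0,R0,p1,R1):
    print("turn",np.round(np.degrees((R0.inv()*R1).as_rotvec()),2),"shift cm",np.round(R0.inv().apply(p1-p0)*100,2))
E
python3 - <<'E'
from h import *
s=env.get_state()
plan(np.array([.235,.525,.231]),q2R(s['orientation']),pr(-70,-9.5,190),toolR())
print(pr(-70,-9.5,190),toolR().as_matrix().round(3))
E
```

```text
turn [ -0.09  -0.04 -25.58] shift cm [-43.1  -30.73   4.14]
[0.5023547  0.06818085 0.19      ] [[-1.    -0.025  0.   ]
 [-0.025  1.     0.   ]
 [-0.     0.    -1.   ]]
```

{"op": "carry_out", "data": {
  "steps": [
    [[0,0,-5],[-4,-3,0],255],
    [[0,0,-10],[-9,-6.5,0],255],
    [[0,0,-15],[-14,-10,0],255],
    [[0,0,-20],[-19,-13.5,0],255],
    [[0,0,-25.6],[-24,-17,0],255],
    [[0,0,-25.6],[-29,-20.5,0],255],
    [[0,0,-25.6],[-34,-24,0],255],
    [[0,0,-25.6],[-37,-26.5,0],255]
  ],
  "force": 30
}}

```text
clock: 1.1
tcp_pos: [0.4655, 0.129, 0.2309]
orientation: [-0.0, -0.011, 1.0, -0.0]
wrist_force: [0.6, -0.0, 0.3]
finger_gap: 0.0001
grip_force: 0.0
```

Run:
```python
from h import *
s=env.get_state(); print(s['clock'],s['tcp_pos'],s['finger_gap'],s['wrist_force'])
R0=R.from_quat([.2093,.9778,0,0])
p=np.array([.235,.525,.231])+R0.apply([-.37,-.265,0]); print(p)
plan(s['tcp_pos'],q2R(s['orientation']),pr(-70,-9.5,135),toolR())
```

```text
1.1 [0.46545806 0.12895089 0.23094198] 0.00013594029401501842 [ 0.60837822 -0.01821577  0.32526905]
[0.46410264 0.13176091 0.231     ]
turn [-0.01 -0.01 -0.1 ] shift cm [-3.55 -6.16  9.59]
```

{"op": "carry_out", "data": {
  "steps": [
    [[0,0,0],[-1.8,-3.1,2],255],
    [[0,0,0],[-3.6,-6.2,4.5],255],
    [[0,0,0],[-3.6,-6.2,7],255],
    [[0,0,0],[-3.6,-6.2,9.6],255],
    [[0,0,0],[-3.6,-6.2,9.6],255],
    [[0,0,0],[-3.6,-6.2,9.6],255],
    [[0,0,0],[-3.6,-6.2,9.6],255],
    [[0,0,0],[-3.6,-6.2,9.6],255]
  ]
}}

```text
clock: 2.1
tcp_pos: [0.5027, 0.0704, 0.1363]
orientation: [0.001, -0.013, 1.0, -0.0]
wrist_force: [-0.6, 0.6, -0.4]
finger_gap: -0.0005
grip_force: 0.0
```

Run:
```python
from h import *
im,W=cloud("scene"); cv2.imwrite("pics/s1.png",cv2.resize(im[180:320,190:420,::-1],None,fx=3,fy=3))
s=env.get_state(); print(s['clock'],s['tcp_pos'],s['wrist_force'],s['qvel'].round(3))
plan(s['tcp_pos'],q2R(s['orientation']),pr(-70,-9.5,92),toolR())
```

```text
2.15 [0.50253039 0.07041911 0.13609547] [-0.12201117 -0.26825144 -0.17894722] [-0.001  0.002 -0.007 -0.002  0.001  0.001]
turn [0.   0.09 0.04] shift cm [ 0.03 -0.22  4.41]
```

View pics/s1.png

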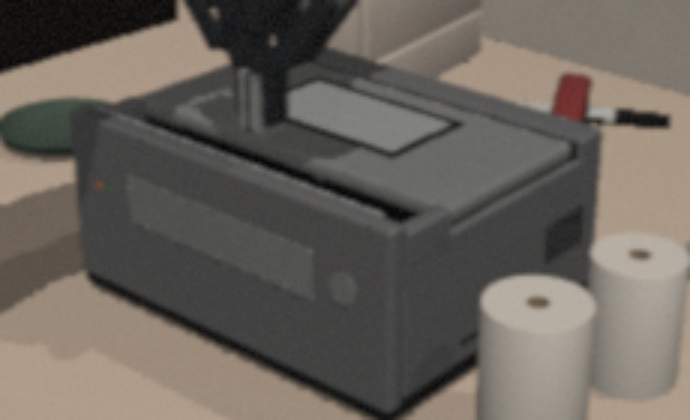

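The crop shows the shut fingertips at about (262,125) px, over the channel just in front of the cover. I'll go down gently into the notch and read the force.

{"op": "carry_out", "data": {
  "steps": [
    [[0,0,0],[0,-0.2,1.2],255],
    [[0,0,0],[0,-0.2,2.4],255],
    [[0,0,0],[0,-0.2,3.6],255],
    [[0,0,0],[0,-0.2,4.4],255],
    [[0,0,0],[0,-0.2,4.8],255],
    [[0,0,0],[0,-0.2,5.1],255],
    [[0,0,0],[0,-0.2,5.3],255],
    [[0,0,0],[0,-0.2,5.3],255]
  ]
}}

```text
clock: 3.15
tcp_pos: [0.5017, 0.0683, 0.0824]
orientation: [-0.0, -0.013, 1.0, 0.0]
wrist_force: [-1.5, -0.7, 2.5]
finger_gap: -0.0004
grip_force: 0.8
```

Contact is at z 82 mm with 2.5 N, so this is the sprung pad, below the floor at 92. I'll press it further.

{"op": "carry_out", "data": {
  "steps": [
    [[0,0,0],[0,0,0.1],255],
    [[0,0,0],[0,0,0.2],255],
    [[0,0,0],[0,0,0.3],255],
    [[0,0,0],[0,0,0.35],255],
    [[0,0,0],[0,0,0.4],255],
    [[0,0,0],[0,0,0.4],255],
    [[0,0,0],[0,0,0.4],255],
    [[0,0,0],[0,0,0.4],255]
  ]
}}

```text
clock: 4.15
tcp_pos: [0.5009, 0.0683, 0.0791]
orientation: [-0.001, -0.013, 1.0, -0.0]
wrist_force: [-7.9, -0.8, 13.5]
finger_gap: 0.0003
grip_force: 7.1
```

Run:
```python
from h import *
im,W=cloud("top"); 
s=env.get_state(); print(s['clock'],s['tcp_pos'],s['wrist_force'])
for row in (195,220,240,258): print([np.round(W[row,c,[0,2]],3).tolist() for c in (205,330,338)])
```

```text
4.2 [0.50083822 0.06831804 0.07910091] [-8.12794785 -1.3696863  12.84921046]
[[0.646, 0.118], [0.648, 0.121], [0.648, 0.123]]
[[0.59, 0.203], [0.592, 0.206], [0.592, 0.205]]
[[0.527, 0.56], [0.577, 0.015], [0.569, 0.105]]
[[0.51, 0.57], [0.541, 0.018], [0.537, 0.102]]
```

The cover has sprung up to about 1.0 rad. I'll go straight up, then shift sideways so the fingers clear the keeper lip.

{"op": "carry_out", "data": {
  "steps": [
    [[0,0,0],[0,0,-1.5],255],
    [[0,0,0],[0,0,-4.5],255],
    [[0,0,0],[0,0,-8],255],
    [[0,0,0],[0,-2,-11],255],
    [[0,0,0],[0,-5,-11.7],255],
    [[0,0,0],[0,-7.8,-11.7],255],
    [[0,0,0],[0,-7.8,-11.7],255],
    [[0,0,0],[0,-7.8,-11.7],255]
  ]
}}

```text
clock: 5.2
tcp_pos: [0.5045, -0.0094, 0.1956]
orientation: [0.0, -0.012, 1.0, 0.0]
wrist_force: [-0.1, -0.5, 0.4]
finger_gap: 0.0001
grip_force: 0.0
```

Run:
```python
from h import *
im,W=cloud("top"); im2,W2=cloud("scene"); cv2.imwrite("pics/s2.png",im2[...,::-1])
s=env.get_state(); print(s['clock'],s['tcp_pos'],s['wrist_force'])
L=(W-C)*1000
X=L@ex;Y=L@ey;Z=L[...,2]
m=(abs(Y)<125)&(X>-30)&(X<110)&(Z>125)&(Z<260)&(Y>0)
for a in range(-30,110,10):
    k=m&(X>=a)&(X<a+10)
    if k.sum()>5: print(a,k.sum(),np.percentile(Z[k],[10,50,90]).round())
plan(s['tcp_pos'],q2R(s['orientation']),pr(-20,-88,195),toolR())
plan(s['tcp_pos'],q2R(s['orientation']),pr(66,-88,195),toolR())
```

```text
5.3 [ 0.50416086 -0.0089792   0.19536542] [-0.65150769  0.85408983  0.27190629]
-10 50 [194. 195. 196.]
0 452 [192. 213. 216.]
10 424 [209. 214. 217.]
20 374 [193. 199. 205.]
30 356 [177. 184. 190.]
40 322 [162. 169. 175.]
50 311 [147. 153. 159.]
60 296 [130. 137. 143.]
70 64 [125. 127. 128.]
turn [0.02 0.02 0.07] shift cm [-5.01 -0.14  0.04]
turn [0.02 0.02 0.07] shift cm [-13.61  -0.15   0.04]
```

View pics/s2.png

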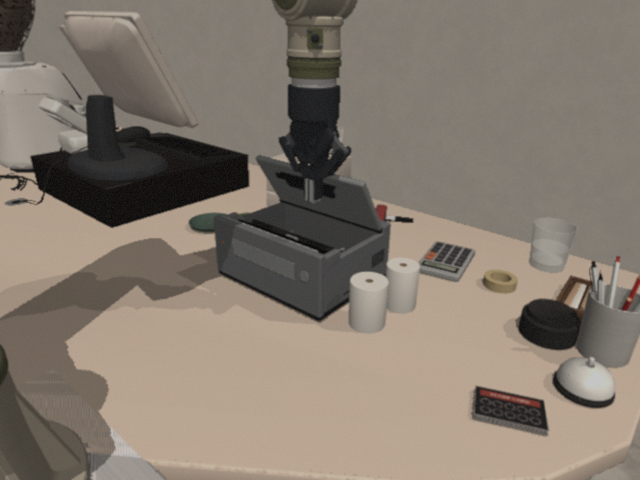

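The cover stands part-open at about 1.0 rad, with the fingers in front of it at about (312,190) px. Next I push it back.

{"op": "carry_out", "data": {
  "steps": [
    [[0,0,0],[-2.5,-0.1,0],255],
    [[0,0,0],[-4.8,-0.1,0],255],
    [[0,0,0],[-6,-0.1,0],255],
    [[0,0,0],[-7.2,-0.1,0],255],
    [[0,0,0],[-8.4,-0.1,0],255],
    [[0,0,0],[-9.6,-0.1,0],255],
    [[0,0,0],[-10.8,-0.1,0],255],
    [[0,0,0],[-11.6,-0.1,0],255]
  ]
}}

```text
clock: 6.3
tcp_pos: [0.6208, -0.0078, 0.1952]
orientation: [0.0, -0.012, 1.0, 0.0]
wrist_force: [-0.2, 0.2, 0.7]
finger_gap: 0.0001
grip_force: 0.1
```

{"op": "carry_out", "data": {
  "steps": [
    [[0,0,0],[-0.5,0,0],255],
    [[0,0,0],[-0.9,0,0],255],
    [[0,0,0],[-1.2,0,0],255],
    [[0,0,0],[-1.5,0,0],255],
    [[0,0,0],[-1.7,0,0],255],
    [[0,0,0],[-1.9,0,0],255],
    [[0,0,0],[-1.9,0,0],255],
    [[0,0,0],[-1.9,0,0],255]
  ]
}}

```text
clock: 7.3
tcp_pos: [0.639, -0.0073, 0.1953]
orientation: [0.0, -0.013, 1.0, 0.0]
wrist_force: [-0.3, 0.1, 0.3]
finger_gap: -0.0003
grip_force: 0.0
```

```bash
cat > cov.py <<'E'
from h import *
im,W=cloud("scene"); cv2.imwrite("pics/s3.png",im[...,::-1])
s=env.get_state(); print(s['clock'],s['tcp_pos'],s['wrist_force'])
L=(W-C)*1000
X=L@ex;Y=L@ey;Z=L[...,2]
print("tcp",(s['tcp_pos']-C)@ex*1000)
for a in range(130,250,10):
    k=(Y<120)&(Y>-30)&(abs(Y)<120)&(X>0)&(X<140)&(Z>=a)&(Z<a+10)
    if k.sum()>5: print(a,k.sum(),np.percentile(X[k],[10,50,90]).round())
E
python3 cov.py
```

```text
7.35 [ 0.63898715 -0.00726667  0.19529443] [-0.09390173 -0.59024691  1.12255862]
tcp 64.73508334388274
130 284 [69. 71. 72.]
140 294 [70. 72. 73.]
150 285 [71. 72. 74.]
160 300 [72. 73. 75.]
170 297 [73. 74. 76.]
180 240 [67. 74. 76.]
190 300 [67. 69. 77.]
200 303 [68. 76. 78.]
210 269 [63. 66. 79.]
220 394 [65. 78. 80.]
230 159 [79. 81. 85.]
```

The cover is at about 1.66 rad. I'll nudge it against the stop, then withdraw.

{"op": "carry_out", "data": {
  "steps": [
    [[0,0,0],[-0.1,0,0],255],
    [[0,0,0],[-0.2,0,0],255],
    [[0,0,0],[-0.3,0,0],255],
    [[0,0,0],[-0.4,0,0],255],
    [[0,0,0],[-0.4,0,0],255],
    [[0,0,0],[-0.4,0,0],255],
    [[0,0,0],[-0.4,0,0],255],
    [[0,0,0],[-0.4,0,0],255]
  ]
}}

```text
clock: 8.35
tcp_pos: [0.6431, -0.0072, 0.1953]
orientation: [0.0, -0.013, 1.0, 0.0]
wrist_force: [1.0, 0.1, 0.3]
finger_gap: 0.0001
grip_force: 0.0
```

{"op": "carry_out", "data": {
  "steps": [
    [[0,0,0],[0.3,0,0],255],
    [[0,0,0],[1,0,0],255],
    [[0,0,0],[3,0,0],255],
    [[0,0,0],[6,0,-1],255],
    [[0,0,0],[10,0,-2],255],
    [[0,0,0],[14,0,-4],255],
    [[0,0,0],[16,0,-5],255],
    [[0,0,0],[16,0,-5],255]
  ]
}}

```text
clock: 9.35
tcp_pos: [0.4822, -0.0112, 0.2466]
orientation: [0.001, -0.012, 1.0, -0.0]
wrist_force: [0.3, -0.1, -0.2]
finger_gap: -0.0002
grip_force: 0.0
```

```bash
python3 cov.py
```

```text
9.4 [ 0.48311488 -0.01126874  0.24594485] [-0.07052933 -0.49728234 -0.92597137]
tcp -91.18887120003046
130 281 [70. 72. 74.]
140 295 [72. 73. 75.]
150 294 [73. 75. 76.]
160 308 [74. 76. 77.]
170 278 [75. 77. 79.]
180 170 [70. 77. 79.]
190 197 [70. 72. 80.]
200 213 [72. 80. 82.]
210 167 [67. 70. 84.]
220 256 [70. 83. 85.]
230 78 [83. 86. 89.]
```

View pics/s3.png

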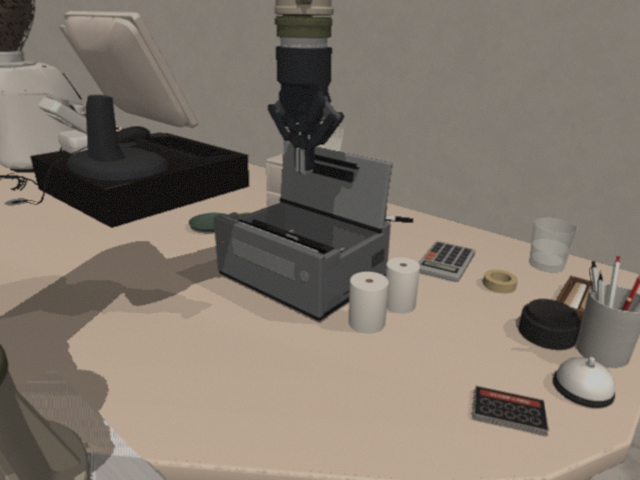

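The cover stands open at about 1.7 rad, leaning slightly back around (335,185) px. The hand is well clear, and the rolls are where they were.

```bash
python3 -c "
from workcell import env
print(env.hand_in())"
```

```text
the job is handed in; nothing more can be done
None
```

The label printer's cover is open, measured at about 1.7 rad (its stop), the hand is clear of it, and the job is handed in; I found the key's notch from the depth image and confirmed it by touch, not by sweeping the channel, and the last picture shows the rolls where they stood, with the mug hidden from view but never approached.

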